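# Snap the clip-on cover onto a rubber-mounted fuse box

## Robot

A 6-joint arm with a two-finger parallel gripper is mounted at the origin on a cart in front of the work surface, level with it; the furniture and walls round the work are solid. World frame = base frame: x ahead of the robot, y to its left, z up, the work surface at z = 0. Lengths are in m, angles in rad, forces in N, time in s.
With the tool pointing down it reaches from about 0.25 to 0.8 m from the base axis. Payload 3.9 kg.
Tool frame: the origin (TCP) lies on the mounting face of the last link; the fingertips stand 173 mm ahead of it and the grasp point (between the pads) lies 155 mm ahead of it; z points along the fingers, y is the line along which they close (so a half turn about z gives the same grasp; the last joint's range is limited). The gripper opens to 85 mm and grips with 20 to 120 N. Pads are 22 mm wide; open, the fingers measure 114 mm over their backs; the gripper's body (76 mm by 85 mm) begins 54 mm behind the grasp point. The pads swing forward as they close: fully open they stand 13 mm farther back than shut.
Start: joints at [1.121, 0.26, -0.138, 1.173, 0, 1.571], TCP at [0.228, 0.473, 0.405] pointing down, gripper open.
Joint ranges: [-2.78, 2.78], [-0.83, 1.72], [-1.28, 1.37], [-1.9, 2.12], [-1.57, 1.48], [-3.14, 3.14]. Speed limits (rad/s): [2.57, 2.57, 3.14, 3.14, 3.14, 3.14].

## Interface

Orientations are given as a 3x3 rotation matrix whose columns are the frame's x, y, z axes.
In Python, from station import ctrl gives the robot as it stands.
- The arm moves only by the tool move_arm, never from a script. Its argument "moves" is a list of rows, each an object with "delta_pos": the shift along the tool's x, y, z normalised to -1 to 1, where 1 is 50 cm, a list of three; "twist": the turn, a rotation vector about the tool's x, y, z normalised to -1 to 1, where 1 is 2 rad, a list of three. A call has exactly 8 rows; each row is the pose to reach, as a shift and turn from the pose commanded when the call began, along the tool's axes at that moment; what a row does not reach only later rows make up. A row lasts 1/8 s, in which the tool goes at most 62.5 mm and 10.7 degrees, less where a joint would pass 70% of its speed; a pose out of reach is approached as far as the arm can. A call with a number of a shift or a turn outside -1 to 1 is refused whole. A call with a gripper value outside its range is refused whole. "hand" is the closure in counts, from 0 (fully open) to 255 (shut), set as the call begins (left out, the last holds). The fingers move at their own pace and stop on an object; "newtons" is the grip in N (left out, the last holds). Time passes only in rows, so rows that repeat a pose let the fingers close, or fill a call up. It gives the time, the measured TCP pose, the force, the opening and the grip force at its end, in the units of the state.
- ctrl.get_state(): the state, without advancing time (a new reading comes with each control period).
- ctrl.capture(name): name is "scene" or "top" or "wrist"; returns the picture (480x640x3 uint8, red, green, blue); there is no depth.
- ctrl.calibration(name): a dict with "fov_y" (degrees; the focal length in pixels is half the picture's height over the tangent of half this angle, whatever the lens; pixels are square), "cx", "cy" (the principal point, pixels), "pose" (4x4, takes a point from camera to world coordinates). Camera axes: x right, y down, z forward; pixel columns grow to the right and rows downward; lengths in m; the calibration is good to about 2 mm. The wrist camera is an equidistant fisheye: a pixel r from the principal point sees the ray r / f radians off the axis. A picture is of the moment at which its call begins: read the wrist's pose just before it. calibration takes no time and is no camera call; for the wrist camera it gives the pose at the moment of the call.
- ctrl.job_done(): hands the job in; it is judged then, once.
The state is a dict: "time": time; "joint_positions": joint angles; "joint_vel": joint speeds; "tau": joint torques, N m; "eef_pos": TCP position; "eef_rot": TCP orientation; "ft_force": force on the tool from outside, world axes, zero at the start; "ft_torque": the same for the moment, N m; "gripper_width": opening from 0.0 (shut) to 1.0 (fully open); "grip_force": force on a finger pad.
Only numpy, scipy, OpenCV 4.12 (cv2) and the standard library are available. Lean on these libraries where they do the work, as an engineer would, in place of code of your own. Each camera call takes 0.05 s, during which the arm holds its last target. There are 200 camera calls.

## Task

Pick up the grey clip-on cover by the rib on its top, set it over the open black fuse box and press it straight down until the arms at both ends have snapped over their catches and the cover sits flush on the rim, then let go. The box gives on its rubber mounts, so go by feel: press only as hard as it takes (about 15 N, never more than 40 N), and leave everything else on the worktop where it is.

Things in the scene. Friction and masses are not known exactly. Their poses are not given: they have to be found in the camera images.
- cover_grip (a point): Loose grey plastic cover, about 90 g, standing on its two arms at the right. This point: centre of its straight grip rib (40 mm along its y, 14 mm thick along its x, 26 mm high), to be pinched across x from above. Below it, a plate 95 (x) x 50 (y) x 4 mm, top 13 mm, underside 17 mm below this point; arm ends 36 mm below. z up, x from arm to arm; fits either way round.
- cover_seat (a point): Centre of the underside of the cover's plate, the face that rests on the box's rim when home. Same axes. Two short skirts under the plate pass outside the box's long walls with 2 mm to spare each.
- nose_a (a point): Centre of the rounded inward nose (4 mm thick, 22 mm wide) at the lower end of the cover's rigid arm at its +x end: 41.5 mm from the cover's middle, 17 mm below the underside of the plate. It passes the box's end wall with 1.5 mm to spare.
- nose_b (a point): The same on the arm at the cover's -x end.
- box_rim (a point): Centre of the open top of the black fuse box, level with the top of its rounded rim (66 mm above the worktop at rest). z up. The box is 76 mm long (its x), 40 mm wide (its y), 40 mm high. It stands on soft rubber mounts (see the mount plate) and sinks under load.
- catch_edge_a (a point): Edge of the sprung steel catch, 30 mm wide, on the box's +x end: 4.5 mm out from the wall, 14 mm below the rim. Its upper face slopes, leading in from above. A nose must push it 3 mm inward to pass and then lies 3 mm below it, held. Both together take roughly 10 to 15 N; the force drops as they snap.
- catch_edge_b (a point): The same on the box's -x end.
- mount_plate: Steel plate, 110 x 64 x 6 mm, fixed at the left; origin centre of underside, x along the box. Its rubber mounts let the box sink straight down: from about 3 N, 1 mm per 1 N, to a stop at 19 mm (22 N), and spring back. At the snap the box is some 8 mm lower than at rest, so bringing the cover to its final height at rest is not enough.
- hex_nipple: Grey steel pipe nipple with a hexagon, 45 x 45 x 46 mm, standing beyond the cover; origin at the centre of its underside. Bystander.
- thread_tape: Pink spool of tape, 53 mm across, 14 mm high, lying beyond the cover, beside the nipple; origin at the centre of its underside. Bystander.
- keys: Key on a ring with a pink tag, 105 x 22 x 9 mm, lying near the right front corner; origin at the centre of its underside. Bystander.
- tee_galv: Grey steel pipe tee, 54 x 74 x 35 mm, lying to the left of the fuse box; origin at the centre of its underside. Bystander.
- bush_brass: Small brass bush with a hexagon, 35 x 35 x 30 mm, standing to the right of the fuse box, by the tool bag; origin at the centre of its underside. Bystander.
- torch: Black torch, 131 x 34 x 34 mm, lying farther to the left; origin at the centre of its underside. Bystander.

How it is judged:
On the way, in this order (a step that is already met when the one before it is completed fails the run):
1. the cover is lifted clear of the worktop (height (world z) of cover_grip above 0.12 m), for 0.1 s.
2. the cover is set over the box with its arms round the rim (horizontal distance between cover_seat and box_rim below 0.006 m and z of cover_seat in the frame of box_rim below 0.012 m), for 0.1 s.
At the end, for the whole second after the job is handed in: The cover sits on the fuse box, centred within 4 mm, with the noses of both arms snapped below their catches (each more than 15.2 mm below the top of the rim; 17 mm when fully home) (z of each of nose_a, nose_b in the frame of box_rim below -0.0152 m and horizontal distance between cover_seat and box_rim below 0.004 m); the robot touches nothing.
It fails at once if the fuse box or its plate is pushed with more than 40 N (contact force between anything else and mount_plate above 40 N).
It fails at once if the pipe nipple, tape spool, key, pipe tee, brass bush or torch is shifted by more than 30 mm (distance of any of hex_nipple, thread_tape, keys, tee_galv, bush_brass, torch from where it was at the start of the episode above 0.03 m).
It also fails if it takes over 54 s, if anything falls off the work surface, if the arm or the gripper's body presses on something with over 40 N, if the wrist force passes 120 N, or if a joint passes its speed limit or range.

## Working session

There is one attempt and no reset: what is moved stays moved. The work goes in short steps, Python scripts to look and compute and a tool call to move; the robot and the scene stay as the last step left them, time stands still between calls to the robot, and variables do not carry over. Pictures are saved under pics/ and viewed, at most 10 in all, crops included, and the job is handed in when it is done.

Besides the shell and the picture viewer there is one more tool, called after "Request:" as a command line: name --argument value ..., lists and objects as JSON in quotes. move_arm: Moves the arm, as the interface text tells. Scaled input: -1 to 1 covers 50 cm each way for a shift and 2 rad each way for a turn. Its arguments: {"type":"object","properties":{"moves":{"type":"array","items":{"type":"object","properties":{"delta_pos":{"type":"array","items":{"type":"number"}},"twist":{"type":"array","items":{"type":"number"}}}}},"hand":{"type":"number"},"newtons":{"type":"number"}},"required":["moves"]}

```bash
mkdir -p pics; ls; python3 - <<'E'
from station import ctrl
import cv2,numpy as np
s=ctrl.get_state();print(s['time'],s['eef_pos'],np.round(s['eef_rot'],3).tolist(),s['ft_force'])
for n in ['scene','top','wrist']:
    c=ctrl.calibration(n);print(n,c['fov_y'],c['cx'],c['cy'],np.round(c['pose'],4).tolist())
    cv2.imwrite(f'pics/{n}0.png',ctrl.capture(n)[:,:,::-1])
E
```

```text
pics
0.0 [0.22811275 0.47247175 0.40386532] [[-0.901, 0.435, -0.001], [0.435, 0.901, -0.002], [0.0, -0.002, -1.0]] [ 0.58795309  0.31461646 -0.47023294]
scene 51.30682294966065 313.583244485596 239.29134241309643 [[0.7337, -0.4503, 0.5089, -0.2084], [-0.6795, -0.4811, 0.5539, -0.7071], [-0.0046, -0.7522, -0.6589, 0.9789], [0.0, 0.0, 0.0, 1.0]]
top 43.61155435129046 321.95012131713855 243.12702313294102 [[0.1095, -0.9738, 0.1994, 0.1607], [-0.994, -0.1078, 0.0193, 0.0328], [0.0027, -0.2003, -0.9797, 1.7853], [0.0, 0.0, 0.0, 1.0]]
wrist 65.70646984690485 324.5089398241731 241.42148982798122 [[0.4351, 0.8547, 0.283, 0.1553], [0.9004, -0.413, -0.1371, 0.5072], [-0.0003, 0.3145, -0.9493, 0.373], [0.0, 0.0, 0.0, 1.0]]
```

View pics/top0.png

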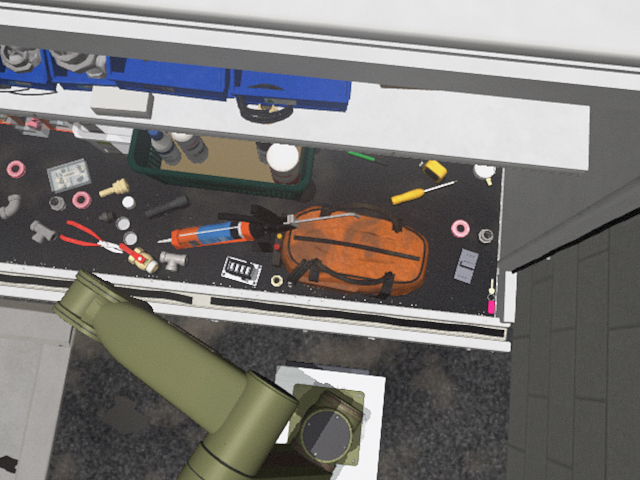

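View pics/scene0.png

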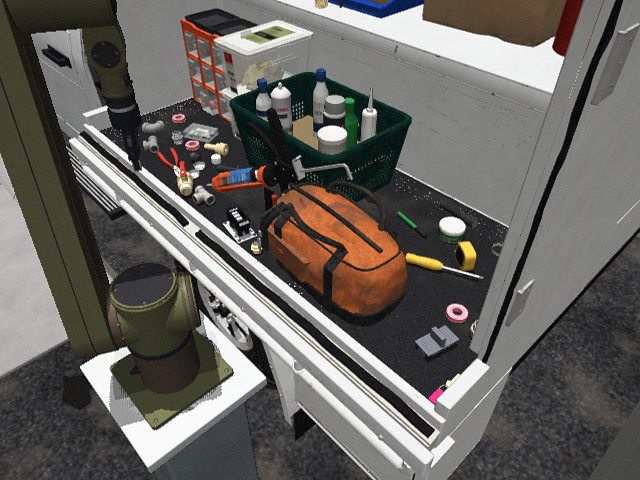

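Top view: cover at about (466,266) with its rib, box on its white plate at (241,270). Scene view: cover (437,341), box (238,222), brass bush (257,247). I'll get coarse positions next.

```bash
cat > h.py <<'E'
import numpy as np,cv2
from station import ctrl
def ray(c,uv,fish=False):
    f=240/np.tan(np.radians(c['fov_y'])/2); x,y=(uv[0]-c['cx'])/f,(uv[1]-c['cy'])/f
    if fish:
        r=np.hypot(x,y); k=np.sinc(r/np.pi); d=np.array([x*k,y*k,np.cos(r)])
    else: d=np.array([x,y,1.])
    P=np.array(c['pose']); return P[:3,3],P[:3,:3]@d
def onz(c,uv,z,fish=False):
    o,d=ray(c,uv,fish); return o+d*(z-o[2])/d[2]
def tri(*od):
    A=np.zeros((3,3));b=np.zeros(3)
    for o,d in od:
        d=d/np.linalg.norm(d);M=np.eye(3)-np.outer(d,d);A+=M;b+=M@o
    return np.linalg.solve(A,b)
E
python3 - <<'E'
from h import *
t=ctrl.calibration('top');s=ctrl.calibration('scene')
for n,a,b,z in [('cover',(466,266),(437,341),.02),('box',(241,270),(238,222),.06),('bush',(277,281),(257,247),.03),('torch',(167,207),None,.03)]:
    print(n,onz(t,a,z),b and onz(s,b,z),b and tri(ray(t,a),ray(s,b)))
im=cv2.imread('pics/top0.png')
cv2.imwrite('pics/crop0.png',np.hstack([cv2.resize(im[245:295,x-35:x+35],None,fx=5.5,fy=5.5,interpolation=cv2.INTER_CUBIC) for x in (466,245)]))
E
```

```text
cover [ 0.49799606 -0.36709762  0.02      ] [ 0.4972422  -0.36725609  0.02      ] [ 0.49797745 -0.3671123   0.01926203]
box [0.40661304 0.29198622 0.06      ] [0.39253391 0.27158328 0.06      ] [0.40893331 0.29606948 0.03653608]
bush [0.39004486 0.18657483 0.03      ] [0.38474362 0.17583607 0.03      ] [0.39202022 0.18743456 0.01773876]
torch [0.57713403 0.54490935 0.03      ] None None
```

View pics/crop0.png

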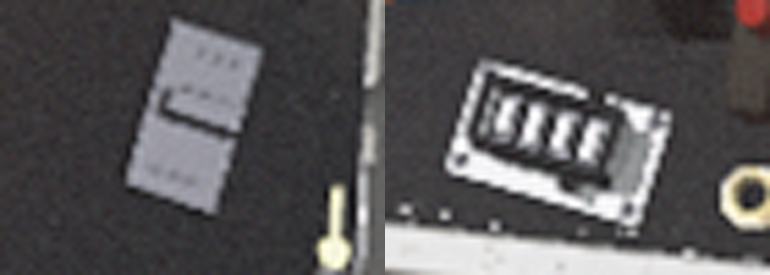

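Cover: long axis about -9° in world, centre near (0.498,-0.367). Box: long axis about 79.5°, centre near (0.408,0.294). I'll move over the box first for a close look.

Request:
move_arm --moves '[{"delta_pos":[-0.08,-0.03,0.02],"twist":[0,0,-0.02]},{"delta_pos":[-0.16,-0.06,0.04],"twist":[0,0,-0.05]},{"delta_pos":[-0.24,-0.09,0.07],"twist":[0,0,-0.08]},{"delta_pos":[-0.32,-0.12,0.1],"twist":[0,0,-0.11]},{"delta_pos":[-0.4,-0.14,0.12],"twist":[0,0,-0.134]},{"delta_pos":[-0.48,-0.168,0.14],"twist":[0,0,-0.134]},{"delta_pos":[-0.48,-0.168,0.14],"twist":[0,0,-0.134]},{"delta_pos":[-0.48,-0.168,0.14],"twist":[0,0,-0.134]}]' --hand 0 --newtons 80

```text
time: 1.15
eef_pos: [0.4077, 0.2928, 0.3346]
eef_rot: [[-0.983, 0.181, -0.001], [0.181, 0.983, 0.0], [0.001, -0.0, -1.0]]
ft_force: [-0.2, 0.3, 0.8]
gripper_width: 0.997
grip_force: 0.0
```

```bash
cat > look.py <<'E'
from h import *
import sys,pickle
n=sys.argv[1]
s=ctrl.get_state();c=ctrl.calibration('wrist');im=ctrl.capture('wrist')[:,:,::-1]
cv2.imwrite(f'pics/{n}.png',im);pickle.dump((c,s),open(n+'.pkl','wb'))
print(s['time'],s['eef_pos'],np.round(s['eef_rot'],4).tolist(),s['ft_force'],s['gripper_width'],np.round(s['joint_positions'],2))
E
python3 look.py w1
```

```text
1.15 [0.40766739 0.29277768 0.33456575] [[-0.9834, 0.1812, -0.0009], [0.1812, 0.9834, 0.0], [0.0008, -0.0001, -1.0]] [-0.23798357  0.30351469  0.82734933] 0.9969825602063596 [ 0.62  0.26 -0.32  0.98  0.    0.8 ]
```

View pics/w1.png

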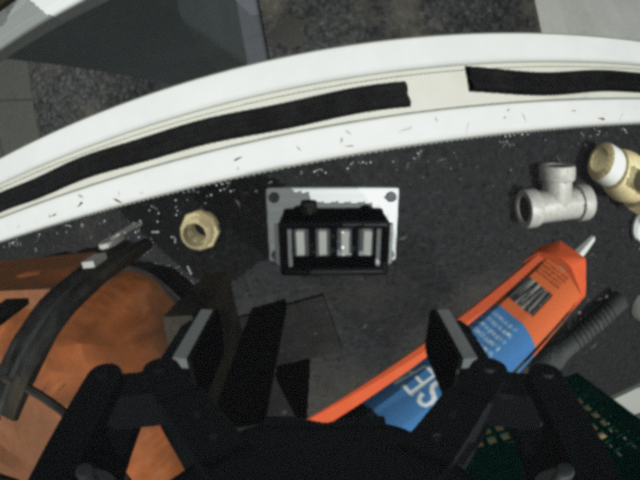

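Box is centred near (333,243), plate corners at (268,188) and (398,187). I'll enlarge it to read the rim corners.

```bash
python3 - <<'E'
import cv2,numpy as np
im=cv2.imread('pics/w1.png')[180:285,260:405]
im=(255*(im/255.)**0.5).astype('uint8')
im=cv2.resize(im,None,fx=5,fy=5,interpolation=cv2.INTER_CUBIC)
for i in range(0,145,10): cv2.line(im,(i*5,0),(i*5,6 if i%50 else 15),(0,0,255),1)
for i in range(0,105,10): cv2.line(im,(0,i*5),(6,i*5),(0,0,255),1)
cv2.imwrite('pics/w1c.png',im)
E
```

```text
(no output)
```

View pics/w1c.png

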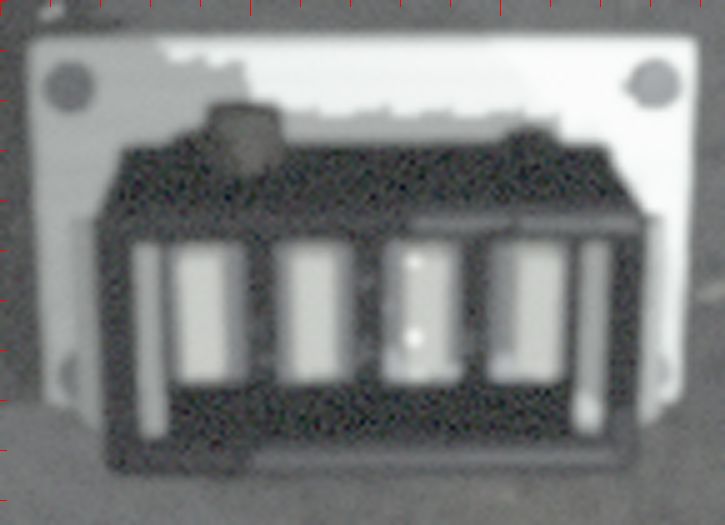

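Crop: rim outer corners at about (97,215), (645,212), (634,470), (106,472); plate front corners at (28,40), (698,38).

```bash
python3 - <<'E'
from h import *
import pickle
c,s=pickle.load(open('w1.pkl','rb'))
q=[(97,215),(645,212),(634,470),(106,472)]
P=np.array([onz(c,(260+u/5,180+v/5),.065,True) for u,v in q])
print(P.round(4)); print('sizes',[np.linalg.norm(P[i]-P[(i+1)%4]).round(4) for i in range(4)])
for a,b in ((0,1),(3,2)): d=P[a]-P[b];print(np.degrees(np.arctan2(d[1],d[0])))
print('centre',P.mean(0))
Q=np.array([onz(c,(260+u/5,180+v/5),.006,True) for u,v in [(28,40),(698,38)]]);d=Q[1]-Q[0]
n=np.linalg.norm(d);print('plate',n,np.degrees(np.arctan2(d[1],d[0])),Q.mean(0),Q.mean(0)[:2]+np.array([d[1],-d[0]])/n*.032)
# holes / rod: target in tool axes for cover view
d=np.array([.498,-.367])-s['eef_pos'][:2];R=s['eef_rot'];print('tool delta',np.array(R).T[:2,:2]@d)
E
```

```text
[[0.3876 0.2656 0.065 ]
 [0.4005 0.3381 0.065 ]
 [0.4377 0.3318 0.065 ]
 [0.4243 0.2586 0.065 ]]
sizes [np.float64(0.0736), np.float64(0.0377), np.float64(0.0743), np.float64(0.0374)]
-100.10640658078093
-100.35409570433342
centre [0.41253546 0.29853277 0.065     ]
plate 0.10981651095923427 79.82101935892594 [0.38081559 0.30456472 0.006     ] [0.41231193 0.29890957]
tool delta [-0.20838427 -0.63248918]
```

Request:
move_arm --moves '[{"delta_pos":[0,0,-0.11],"twist":[0,0,0.03]},{"delta_pos":[-0.02,-0.057,-0.21],"twist":[0,0,0.08]},{"delta_pos":[-0.047,-0.142,-0.27],"twist":[0,0,0.13]},{"delta_pos":[-0.078,-0.237,-0.32],"twist":[0,0,0.18]},{"delta_pos":[-0.113,-0.342,-0.33],"twist":[0,0,0.23]},{"delta_pos":[-0.147,-0.446,-0.33],"twist":[0,0,0.28]},{"delta_pos":[-0.178,-0.541,-0.33],"twist":[0,0,0.33]},{"delta_pos":[-0.208,-0.632,-0.33],"twist":[0,0,0.386]}]'

```text
time: 2.2
eef_pos: [0.4528, -0.0373, 0.5003]
eef_rot: [[-0.577, 0.817, 0.001], [0.817, 0.577, 0.0], [-0.001, 0.001, -1.0]]
ft_force: [1.4, 0.4, -0.5]
gripper_width: 1.002
grip_force: 0.0
```

```bash
python3 - <<'E'
from h import *
s=ctrl.get_state();R=np.array(s['eef_rot']);print(s['eef_pos'],np.degrees(np.arctan2(R[1,1],R[0,1])),R.T@(np.array([.498,-.367,.31])-s['eef_pos'])/.5)
E
```

```text
[ 0.45280882 -0.03727194  0.50027374] 35.2590159993565 [-0.59044623 -0.30733868  0.38050482]
```

Request:
move_arm --moves '[{"delta_pos":[-0.08,-0.042,0],"twist":[0,0,0.05]},{"delta_pos":[-0.18,-0.094,0],"twist":[0,0,0.11]},{"delta_pos":[-0.28,-0.146,0],"twist":[0,0,0.17]},{"delta_pos":[-0.38,-0.198,0],"twist":[0,0,0.23]},{"delta_pos":[-0.48,-0.25,0.02],"twist":[0,0,0.29]},{"delta_pos":[-0.56,-0.29,0.08],"twist":[0,0,0.35]},{"delta_pos":[-0.59,-0.307,0.18],"twist":[0,0,0.386]},{"delta_pos":[-0.59,-0.307,0.28],"twist":[0,0,0.386]}]'

```text
time: 3.2
eef_pos: [0.4995, -0.3667, 0.3585]
eef_rot: [[0.155, 0.988, 0.002], [0.988, -0.155, -0.001], [-0.001, 0.002, -1.0]]
ft_force: [0.4, 0.3, -0.5]
gripper_width: 0.997
grip_force: 0.0
```

Request:
move_arm --moves '[{"delta_pos":[0,0,0.08],"twist":[0,0,0]},{"delta_pos":[0,0,0.1],"twist":[0,0,0]},{"delta_pos":[0,0,0.1],"twist":[0,0,0]},{"delta_pos":[0,0,0.1],"twist":[0,0,0]},{"delta_pos":[0,0,0.1],"twist":[0,0,0]},{"delta_pos":[0,0,0.1],"twist":[0,0,0]},{"delta_pos":[0,0,0.1],"twist":[0,0,0]},{"delta_pos":[0,0,0.1],"twist":[0,0,0]}]'

```text
time: 4.2
eef_pos: [0.4984, -0.3663, 0.3098]
eef_rot: [[0.155, 0.988, 0.0], [0.988, -0.155, -0.0], [-0.0, 0.0, -1.0]]
ft_force: [0.2, -0.2, -0.4]
gripper_width: 1.0
grip_force: 0.0
```

```bash
python3 look.py w2
```

```text
4.2 [ 0.49844316 -0.36627319  0.30977098] [[0.1545, 0.988, 0.0], [0.988, -0.1545, -0.0], [-0.0, 0.0, -1.0]] [ 0.21950358 -0.17643759 -0.4383446 ] 0.9999677659331259 [-0.63  0.47 -0.07  1.03 -0.    1.09]
```

View pics/w2.png

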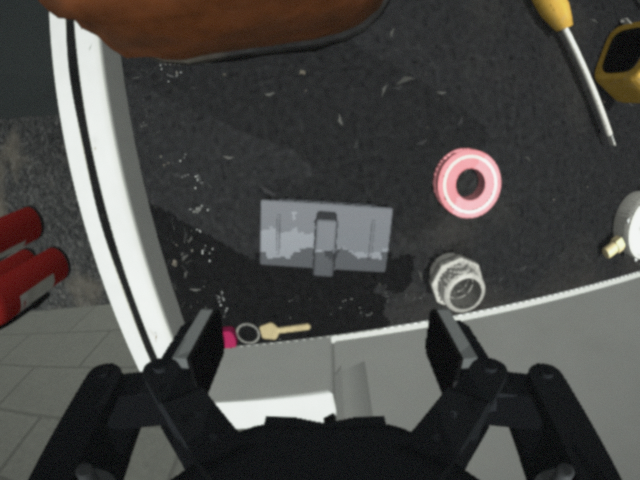

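Cover plate corners about (261,200), (393,208), (387,272), (259,264); rib near (326,243). I'll enlarge it for precision.

```bash
python3 - <<'E'
import cv2,numpy as np
im=cv2.imread('pics/w2.png')[190:285,252:402]
im=cv2.resize(im,None,fx=5,fy=5,interpolation=cv2.INTER_CUBIC)
cv2.imwrite('pics/w2c.png',(255*(im/255.)**0.6).astype('uint8'))
E
```

```text
(no output)
```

View pics/w2c.png

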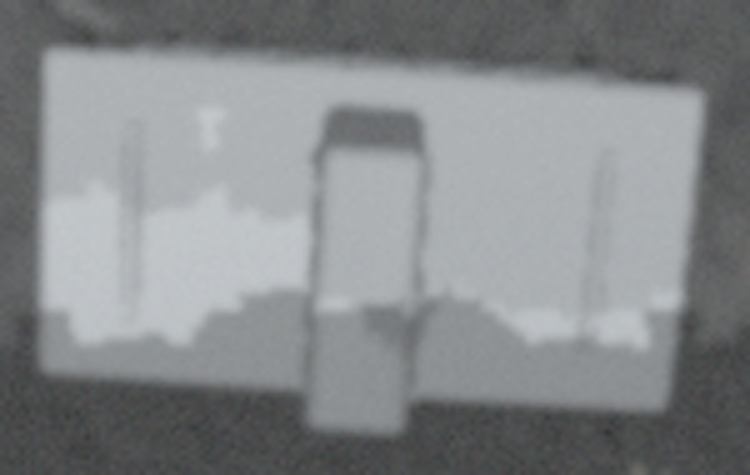

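Crop: plate corners (43,50), (705,92), (666,410), (40,373); rib top corners (320,148), (425,150), (405,432), (308,428).

```bash
python3 - <<'E'
from h import *
import pickle
c,s=pickle.load(open('w2.pkl','rb'))
for z,q in [(.023,[(43,50),(705,92),(666,410),(40,373)]),(.049,[(320,148),(425,150),(405,432),(308,428)])]:
    P=np.array([onz(c,(252+u/5,190+v/5),z,True) for u,v in q])
    print('sizes',[np.linalg.norm(P[i]-P[(i+1)%4]).round(4) for i in range(4)])
    for a,b in ((0,1),(3,2),(0,3),(1,2)): d=P[b]-P[a];print(np.degrees(np.arctan2(d[1],d[0])).round(2))
    m=P.mean(0);print('centre',m, 'tool delta/.5',np.array(s['eef_rot']).T@(m-s['eef_pos'])/.5)
E
```

```text
sizes [np.float64(0.0944), np.float64(0.0492), np.float64(0.0942), np.float64(0.0493)]
-12.61
-12.57
-102.41
-102.58
centre [ 0.49877039 -0.36701227  0.023     ] tool delta/.5 [-0.00134912  0.00086212  0.57354201]
sizes [np.float64(0.0134), np.float64(0.0393), np.float64(0.0131), np.float64(0.039)]
-10.03
-11.49
-101.71
-102.22
centre [ 0.49876993 -0.36671911  0.049     ] tool delta/.5 [-0.0007709   0.0007718   0.52154199]
```

Request:
move_arm --moves '[{"delta_pos":[-0.001,0.001,0.05],"twist":[0,0,0.02]},{"delta_pos":[-0.001,0.001,0.1],"twist":[0,0,0.032]},{"delta_pos":[-0.001,0.001,0.15],"twist":[0,0,0.032]},{"delta_pos":[-0.001,0.001,0.19],"twist":[0,0,0.032]},{"delta_pos":[-0.001,0.001,0.21],"twist":[0,0,0.032]},{"delta_pos":[-0.001,0.001,0.22],"twist":[0,0,0.032]},{"delta_pos":[-0.001,0.001,0.22],"twist":[0,0,0.032]},{"delta_pos":[-0.001,0.001,0.22],"twist":[0,0,0.032]}]'

```text
time: 5.25
eef_pos: [0.4993, -0.3671, 0.2005]
eef_rot: [[0.217, 0.976, 0.001], [0.976, -0.217, -0.001], [-0.001, 0.001, -1.0]]
ft_force: [0.8, -0.1, -0.1]
gripper_width: 1.003
grip_force: 0.0
```

Request:
move_arm --moves '[{"delta_pos":[0,0,0],"twist":[0,0,0]},{"delta_pos":[0,0,0],"twist":[0,0,0]},{"delta_pos":[0,0,0],"twist":[0,0,0]},{"delta_pos":[0,0,0],"twist":[0,0,0]},{"delta_pos":[0,0,0],"twist":[0,0,0]},{"delta_pos":[0,0,0],"twist":[0,0,0]},{"delta_pos":[0,0,0],"twist":[0,0,0]},{"delta_pos":[0,0,0],"twist":[0,0,0]}]' --hand 255 --newtons 70

```text
time: 6.25
eef_pos: [0.499, -0.3669, 0.2]
eef_rot: [[0.217, 0.976, 0.0], [0.976, -0.217, -0.0], [-0.0, 0.0, -1.0]]
ft_force: [-0.8, -0.5, 3.8]
gripper_width: 0.144
grip_force: 69.5
```

Request:
move_arm --moves '[{"delta_pos":[0,0,-0.02],"twist":[0,0,0]},{"delta_pos":[0,0,-0.07],"twist":[0,0,0]},{"delta_pos":[0,0,-0.15],"twist":[0,0,0]},{"delta_pos":[0,0,-0.25],"twist":[0,0,0]},{"delta_pos":[0,0,-0.35],"twist":[0,0,0]},{"delta_pos":[0,0,-0.45],"twist":[0,0,0]},{"delta_pos":[0,0,-0.55],"twist":[0,0,0]},{"delta_pos":[0,0,-0.6],"twist":[0,0,0]}]'

```text
time: 7.25
eef_pos: [0.4987, -0.3666, 0.5033]
eef_rot: [[0.217, 0.976, 0.003], [0.976, -0.217, -0.002], [-0.002, 0.004, -1.0]]
ft_force: [0.4, -0.2, -1.5]
gripper_width: 0.148
grip_force: 69.0
```

```bash
python3 - <<'E'
from h import *
s=ctrl.get_state();R=np.array(s['eef_rot']);print(s['time'],s['eef_pos'],np.degrees(np.arctan2(R[1,1],R[0,1])),s['ft_force'],s['gripper_width'],R.T@(np.array([.4125,.2986,.5])-s['eef_pos'])/.5)
E
python3 look.py w3
```

```text
7.25 [ 0.49872017 -0.36664785  0.50328966] -12.546965809400364 [ 0.44588542 -0.19109785 -1.46267128] 0.14803303903621 [ 1.26126651 -0.45738044  0.00277154]
7.25 [ 0.49872017 -0.36664785  0.50328966] [[0.2172, 0.9761, 0.0033], [0.9761, -0.2172, -0.0024], [-0.0016, 0.0038, -1.0]] [ 0.44588542 -0.19109785 -1.46267128] 0.14803303903621 [-0.63  0.42  0.35  1.5   0.    1.16]
```

View pics/w3.png

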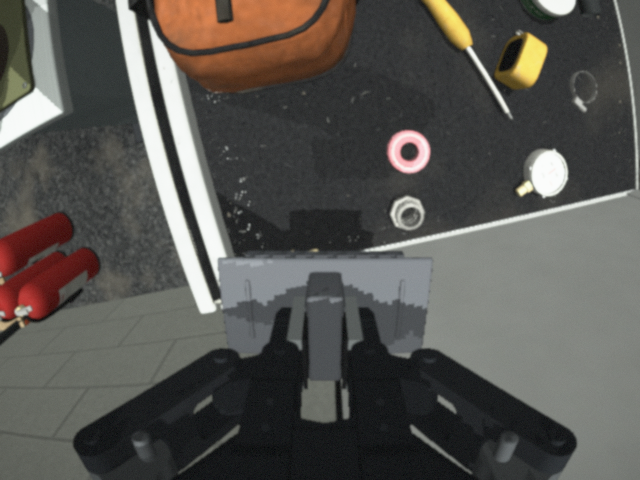

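Cover is held square and level. Carrying it over the bag.

Request:
move_arm --moves '[{"delta_pos":[0.05,-0.018,0],"twist":[0,0,-0.03]},{"delta_pos":[0.12,-0.043,0],"twist":[0,0,-0.08]},{"delta_pos":[0.2,-0.073,0],"twist":[0,0,-0.13]},{"delta_pos":[0.28,-0.102,0],"twist":[0,0,-0.18]},{"delta_pos":[0.37,-0.134,0],"twist":[0,0,-0.24]},{"delta_pos":[0.46,-0.167,0],"twist":[0,0,-0.3]},{"delta_pos":[0.55,-0.2,0],"twist":[0,0,-0.36]},{"delta_pos":[0.63,-0.228,0],"twist":[0,0,-0.403]}]'

```text
time: 8.3
eef_pos: [0.4551, -0.033, 0.4989]
eef_rot: [[-0.557, 0.831, -0.001], [0.831, 0.557, 0.0], [0.001, -0.001, -1.0]]
ft_force: [-0.1, 0.2, -1.5]
gripper_width: 0.148
grip_force: 69.0
```

```bash
cat > tgt.py <<'E'
from h import *
import sys
z=float(sys.argv[1])
s=ctrl.get_state();R=np.array(s['eef_rot']);a=np.degrees(np.arctan2(R[1,1],R[0,1]));print(s['time'],s['eef_pos'],a,'twist',-np.radians(79.8-a)/2,s['ft_force'],s['gripper_width'],R.T@(np.array([.4125,.2986,z])-s['eef_pos'])/.5)
E
python3 tgt.py .5
```

```text
8.3 [ 0.45510452 -0.03298905  0.49889147] 33.8205032896703 twist -0.40124680300257737 [-0.06908341  0.18120268 -1.53653491] 0.14774937108273398 [ 0.59838778  0.29832738 -0.0018798 ]
```

Request:
move_arm --moves '[{"delta_pos":[0.08,0.04,0],"twist":[0,0,-0.06]},{"delta_pos":[0.17,0.085,0],"twist":[0,0,-0.12]},{"delta_pos":[0.26,0.13,0],"twist":[0,0,-0.18]},{"delta_pos":[0.35,0.175,0],"twist":[0,0,-0.24]},{"delta_pos":[0.44,0.22,0],"twist":[0,0,-0.3]},{"delta_pos":[0.52,0.26,0],"twist":[0,0,-0.35]},{"delta_pos":[0.58,0.289,0.03],"twist":[0,0,-0.401]},{"delta_pos":[0.598,0.298,0.1],"twist":[0,0,-0.401]}]'

```text
time: 9.3
eef_pos: [0.4143, 0.2991, 0.4495]
eef_rot: [[-0.984, 0.178, 0.002], [0.178, 0.984, 0.002], [-0.002, 0.002, -1.0]]
ft_force: [1.0, -0.1, -1.6]
gripper_width: 0.151
grip_force: 69.0
```

Request:
move_arm --moves '[{"delta_pos":[0,0,0.08],"twist":[0,0,0]},{"delta_pos":[0,0,0.16],"twist":[0,0,0]},{"delta_pos":[0,0,0.22],"twist":[0,0,0]},{"delta_pos":[0,0,0.26],"twist":[0,0,0]},{"delta_pos":[0,0,0.29],"twist":[0,0,0]},{"delta_pos":[0,0,0.3],"twist":[0,0,0]},{"delta_pos":[0,0,0.3],"twist":[0,0,0]},{"delta_pos":[0,0,0.3],"twist":[0,0,0]}]'

```text
time: 10.3
eef_pos: [0.4149, 0.2972, 0.3005]
eef_rot: [[-0.984, 0.181, 0.001], [0.181, 0.984, 0.001], [-0.001, 0.001, -1.0]]
ft_force: [0.3, 0.1, -0.6]
gripper_width: 0.149
grip_force: 69.0
```

```bash
python3 tgt.py .29; python3 look.py w4
```

```text
10.3 [0.41488022 0.29716658 0.3004932 ] 79.58239910025915 twist -0.0018989260778899063 [ 0.262315    0.10238382 -0.60705044] 0.14895571108273217 [0.00522308 0.00193438 0.02098303]
10.3 [0.41488022 0.29716658 0.3004932 ] [[-0.9835, 0.1808, 0.0013], [0.1808, 0.9835, 0.0009], [-0.0011, 0.0012, -1.0]] [ 0.262315    0.10238382 -0.60705044] 0.14895571108273217 [ 0.62  0.3  -0.36  0.9   0.    0.8 ]
```

View pics/w4.png

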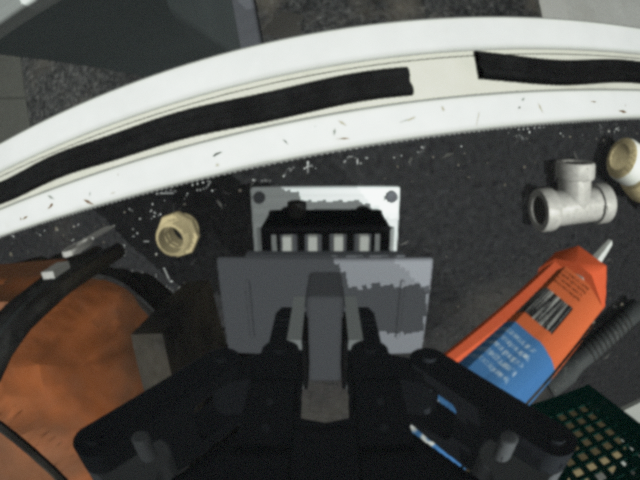

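The cover hangs over the box: its near plate edge runs (217,257)-(433,257), and the mount plate's near corners are (251,187) and (400,187). Checking in-hand offset from these.

```bash
python3 - <<'E'
from h import *
import pickle
c,s=pickle.load(open('w4.pkl','rb'));R=np.array(s['eef_rot']);T=s['eef_pos']
g=cv2.cvtColor(cv2.imread('pics/w4.png'),cv2.COLOR_BGR2GRAY).astype(int)
print('cols', g[240:262,228],g[240:262,425]); print('rowL',g[285,208:228],'rowR',g[285,424:444])
for u in [(217,257),(433,257)]: print('cover',R.T@(onz(c,u,T[2]-.177,True)-T))
for u in [(251,187),(400,187)]: print('plate',onz(c,u,.006,True))
E
```

```text
cols [32 23 30 28 29 30 27 28 32 27 31 33 34 36 33 35 42 53 64 71 71 75] [ 53  52  51  51  54  51  47  50  55  58  57  52  50  46  41  44  57  77
 108 125 138 152]
rowL [32 30 33 31 33 33 33 30 28 33 39 51 64 68 71 73 72 76 75 72] rowR [147 145 136 132 127 115  93  60  43  44  42  44  41  45  44  43  48  45
  46  43]
cover [ 0.02521595 -0.04665759  0.17691862]
cover [0.02508327 0.04676108 0.17702748]
plate [0.3712088 0.2512427 0.006    ]
plate [0.39084843 0.35773011 0.006     ]
```

Request:
move_arm --moves '[{"delta_pos":[0.005,0.002,0],"twist":[0,0,-0.002]},{"delta_pos":[0.005,0.002,0.01],"twist":[0,0,-0.002]},{"delta_pos":[0.005,0.002,0.02],"twist":[0,0,-0.002]},{"delta_pos":[0.005,0.002,0.03],"twist":[0,0,-0.002]},{"delta_pos":[0.005,0.002,0.04],"twist":[0,0,-0.002]},{"delta_pos":[0.005,0.002,0.05],"twist":[0,0,-0.002]},{"delta_pos":[0.005,0.002,0.05],"twist":[0,0,-0.002]},{"delta_pos":[0.005,0.002,0.05],"twist":[0,0,-0.002]}]'

```text
time: 11.35
eef_pos: [0.4123, 0.2984, 0.2748]
eef_rot: [[-0.984, 0.177, 0.0], [0.177, 0.984, 0.0], [-0.0, 0.0, -1.0]]
ft_force: [0.5, 0.6, -0.9]
gripper_width: 0.149
grip_force: 69.0
```

```bash
python3 tgt.py .26
```

```text
11.35 [0.41233656 0.29839493 0.27475947] 79.81113724491458 twist 9.719079668019921e-05 [ 0.53691198  0.61610921 -0.90415427] 0.1492840784195865 [-0.00024513  0.00045853  0.02951903]
```

Request:
move_arm --moves '[{"delta_pos":[0,0,0.004],"twist":[0,0,0]},{"delta_pos":[0,0,0.01],"twist":[0,0,0]},{"delta_pos":[0,0,0.016],"twist":[0,0,0]},{"delta_pos":[0,0,0.022],"twist":[0,0,0]},{"delta_pos":[0,0,0.028],"twist":[0,0,0]},{"delta_pos":[0,0,0.034],"twist":[0,0,0]},{"delta_pos":[0,0,0.036],"twist":[0,0,0]},{"delta_pos":[0,0,0.036],"twist":[0,0,0]}]'

```text
time: 12.35
eef_pos: [0.4122, 0.2983, 0.2566]
eef_rot: [[-0.984, 0.177, -0.0], [0.177, 0.984, -0.0], [0.0, -0.0, -1.0]]
ft_force: [0.4, -0.0, -0.6]
gripper_width: 0.145
grip_force: 69.0
```

Request:
move_arm --moves '[{"delta_pos":[0,0.0005,0.002],"twist":[0,0,0]},{"delta_pos":[0,0.0005,0.004],"twist":[0,0,0]},{"delta_pos":[0,0.0005,0.006],"twist":[0,0,0]},{"delta_pos":[0,0.0005,0.008],"twist":[0,0,0]},{"delta_pos":[0,0.0005,0.01],"twist":[0,0,0]},{"delta_pos":[0,0.0005,0.012],"twist":[0,0,0]},{"delta_pos":[0,0.0005,0.014],"twist":[0,0,0]},{"delta_pos":[0,0.0005,0.014],"twist":[0,0,0]}]'

```text
time: 13.35
eef_pos: [0.4125, 0.2987, 0.25]
eef_rot: [[-0.984, 0.177, 0.001], [0.177, 0.984, 0.0], [-0.001, 0.0, -1.0]]
ft_force: [-0.0, 0.1, 5.4]
gripper_width: 0.148
grip_force: 70.0
```

Request:
move_arm --moves '[{"delta_pos":[0,0,0.001],"twist":[0,0,0]},{"delta_pos":[0,0,0.002],"twist":[0,0,0]},{"delta_pos":[0,0,0.004],"twist":[0,0,0]},{"delta_pos":[0,0,0.005],"twist":[0,0,0]},{"delta_pos":[0,0,0.006],"twist":[0,0,0]},{"delta_pos":[0,0,0.008],"twist":[0,0,0]},{"delta_pos":[0,0,0.008],"twist":[0,0,0]},{"delta_pos":[0,0,0.008],"twist":[0,0,0]}]'

```text
time: 14.35
eef_pos: [0.4126, 0.2988, 0.2464]
eef_rot: [[-0.984, 0.177, 0.001], [0.177, 0.984, 0.001], [-0.001, 0.001, -1.0]]
ft_force: [-1.3, -2.4, 8.8]
gripper_width: 0.15
grip_force: 70.3
```

Request:
move_arm --moves '[{"delta_pos":[0,0,0.001],"twist":[0,0,0]},{"delta_pos":[0,0,0.002],"twist":[0,0,0]},{"delta_pos":[0,0,0.003],"twist":[0,0,0]},{"delta_pos":[0,0,0.004],"twist":[0,0,0]},{"delta_pos":[0,0,0.005],"twist":[0,0,0]},{"delta_pos":[0,0,0.006],"twist":[0,0,0]},{"delta_pos":[0,0,0.006],"twist":[0,0,0]},{"delta_pos":[0,0,0.006],"twist":[0,0,0]}]'

```text
time: 15.35
eef_pos: [0.4127, 0.2988, 0.2437]
eef_rot: [[-0.984, 0.177, 0.002], [0.177, 0.984, 0.001], [-0.001, 0.001, -1.0]]
ft_force: [-0.7, -1.8, 10.1]
gripper_width: 0.147
grip_force: 70.6
```

Request:
move_arm --moves '[{"delta_pos":[0,0,0.001],"twist":[0,0,0]},{"delta_pos":[0,0,0.002],"twist":[0,0,0]},{"delta_pos":[0,0,0.003],"twist":[0,0,0]},{"delta_pos":[0,0,0.004],"twist":[0,0,0]},{"delta_pos":[0,0,0.005],"twist":[0,0,0]},{"delta_pos":[0,0,0.006],"twist":[0,0,0]},{"delta_pos":[0,0,0.006],"twist":[0,0,0]},{"delta_pos":[0,0,0.006],"twist":[0,0,0]}]'

```text
time: 16.35
eef_pos: [0.4128, 0.2988, 0.241]
eef_rot: [[-0.984, 0.177, 0.002], [0.177, 0.984, 0.001], [-0.002, 0.001, -1.0]]
ft_force: [-2.4, -2.0, 12.2]
gripper_width: 0.147
grip_force: 70.9
```

Request:
move_arm --moves '[{"delta_pos":[0,0,0.001],"twist":[0,0,0]},{"delta_pos":[0,0,0.002],"twist":[0,0,0]},{"delta_pos":[0,0,0.003],"twist":[0,0,0]},{"delta_pos":[0,0,0.004],"twist":[0,0,0]},{"delta_pos":[0,0,0.005],"twist":[0,0,0]},{"delta_pos":[0,0,0.006],"twist":[0,0,0]},{"delta_pos":[0,0,0.006],"twist":[0,0,0]},{"delta_pos":[0,0,0.006],"twist":[0,0,0]}]'

```text
time: 17.35
eef_pos: [0.4128, 0.2989, 0.2378]
eef_rot: [[-0.984, 0.177, 0.002], [0.177, 0.984, 0.001], [-0.002, 0.001, -1.0]]
ft_force: [-1.7, -2.4, 11.3]
gripper_width: 0.145
grip_force: 70.7
```

Request:
move_arm --moves '[{"delta_pos":[0,0,0.001],"twist":[0,0,0]},{"delta_pos":[0,0,0.002],"twist":[0,0,0]},{"delta_pos":[0,0,0.003],"twist":[0,0,0]},{"delta_pos":[0,0,0.004],"twist":[0,0,0]},{"delta_pos":[0,0,0.004],"twist":[0,0,0]},{"delta_pos":[0,0,0.004],"twist":[0,0,0]},{"delta_pos":[0,0,0.004],"twist":[0,0,0]},{"delta_pos":[0,0,0.004],"twist":[0,0,0]}]'

```text
time: 18.35
eef_pos: [0.4128, 0.2989, 0.2361]
eef_rot: [[-0.984, 0.177, 0.002], [0.177, 0.984, 0.001], [-0.002, 0.002, -1.0]]
ft_force: [-0.9, -2.4, 12.1]
gripper_width: 0.147
grip_force: 70.8
```

Request:
move_arm --moves '[{"delta_pos":[0,0,0.001],"twist":[0,0,0]},{"delta_pos":[0,0,0.002],"twist":[0,0,0]},{"delta_pos":[0,0,0.003],"twist":[0,0,0]},{"delta_pos":[0,0,0.004],"twist":[0,0,0]},{"delta_pos":[0,0,0.005],"twist":[0,0,0]},{"delta_pos":[0,0,0.006],"twist":[0,0,0]},{"delta_pos":[0,0,0.006],"twist":[0,0,0]},{"delta_pos":[0,0,0.006],"twist":[0,0,0]}]'

```text
time: 19.35
eef_pos: [0.4128, 0.2988, 0.2334]
eef_rot: [[-0.984, 0.177, 0.002], [0.177, 0.984, 0.001], [-0.002, 0.002, -1.0]]
ft_force: [-1.8, -2.3, 14.7]
gripper_width: 0.148
grip_force: 71.3
```

Request:
move_arm --moves '[{"delta_pos":[0,0,0.001],"twist":[0,0,0]},{"delta_pos":[0,0,0.002],"twist":[0,0,0]},{"delta_pos":[0,0,0.003],"twist":[0,0,0]},{"delta_pos":[0,0,0.004],"twist":[0,0,0]},{"delta_pos":[0,0,0.005],"twist":[0,0,0]},{"delta_pos":[0,0,0.006],"twist":[0,0,0]},{"delta_pos":[0,0,0.006],"twist":[0,0,0]},{"delta_pos":[0,0,0.006],"twist":[0,0,0]}]'

```text
time: 20.35
eef_pos: [0.4128, 0.2988, 0.2307]
eef_rot: [[-0.984, 0.177, 0.002], [0.177, 0.984, 0.001], [-0.002, 0.002, -1.0]]
ft_force: [-2.3, -3.3, 17.5]
gripper_width: 0.146
grip_force: 71.7
```

Force dropped at the snap, then rose at 1 N/mm, the mount stiffness, so the cover is seated. Unloading, then releasing.

Request:
move_arm --moves '[{"delta_pos":[0,0,-0.004],"twist":[0,0,0]},{"delta_pos":[0,0,-0.008],"twist":[0,0,0]},{"delta_pos":[0,0,-0.014],"twist":[0,0,0]},{"delta_pos":[0,0,-0.02],"twist":[0,0,0]},{"delta_pos":[0,0,-0.026],"twist":[0,0,0]},{"delta_pos":[0,0,-0.03],"twist":[0,0,0]},{"delta_pos":[0,0,-0.03],"twist":[0,0,0]},{"delta_pos":[0,0,-0.03],"twist":[0,0,0]}]'

```text
time: 21.35
eef_pos: [0.4128, 0.2989, 0.2439]
eef_rot: [[-0.984, 0.177, 0.001], [0.177, 0.984, 0.001], [-0.001, 0.001, -1.0]]
ft_force: [1.7, -0.2, 4.2]
gripper_width: 0.148
grip_force: 69.9
```

Request:
move_arm --moves '[{"delta_pos":[0,0,0],"twist":[0,0,0]},{"delta_pos":[0,0,0],"twist":[0,0,0]},{"delta_pos":[0,0,0],"twist":[0,0,0]},{"delta_pos":[0,0,0],"twist":[0,0,0]},{"delta_pos":[0,0,0],"twist":[0,0,0]},{"delta_pos":[0,0,0],"twist":[0,0,0]},{"delta_pos":[0,0,0],"twist":[0,0,0]},{"delta_pos":[0,0,0],"twist":[0,0,0]}]' --hand 0

```text
time: 22.35
eef_pos: [0.4123, 0.2986, 0.2437]
eef_rot: [[-0.984, 0.177, -0.0], [0.177, 0.984, -0.0], [0.0, -0.0, -1.0]]
ft_force: [-0.5, 0.5, -0.0]
gripper_width: 1.003
grip_force: 0.0
```

Request:
move_arm --moves '[{"delta_pos":[0,0,-0.02],"twist":[0,0,0]},{"delta_pos":[0,0,-0.06],"twist":[0,0,0]},{"delta_pos":[0,0,-0.1],"twist":[0,0,0]},{"delta_pos":[0,0,-0.14],"twist":[0,0,0]},{"delta_pos":[0,0,-0.18],"twist":[0,0,0]},{"delta_pos":[0,0,-0.2],"twist":[0,0,0]},{"delta_pos":[0,0,-0.2],"twist":[0,0,0]},{"delta_pos":[0,0,-0.2],"twist":[0,0,0]}]'

```text
time: 23.35
eef_pos: [0.412, 0.2984, 0.3431]
eef_rot: [[-0.984, 0.177, -0.001], [0.177, 0.984, -0.001], [0.001, -0.001, -1.0]]
ft_force: [0.3, -0.0, -0.4]
gripper_width: 1.003
grip_force: 0.0
```

```bash
python3 look.py w5; python3 - <<'E'
import cv2
im=cv2.imread('pics/w5.png')[165:305,230:430]
cv2.imwrite('pics/w5c.png',cv2.resize(im,None,fx=4,fy=4,interpolation=cv2.INTER_CUBIC))
E
```

```text
23.35 [0.41203589 0.29841976 0.34307031] [[-0.9842, 0.1769, -0.0009], [0.1769, 0.9842, -0.0007], [0.0008, -0.0009, -1.0]] [ 0.28540708 -0.04406592 -0.4092521 ] 1.0031239141801667 [ 0.63  0.27 -0.29  1.01 -0.    0.8 ]
```

View pics/w5c.png

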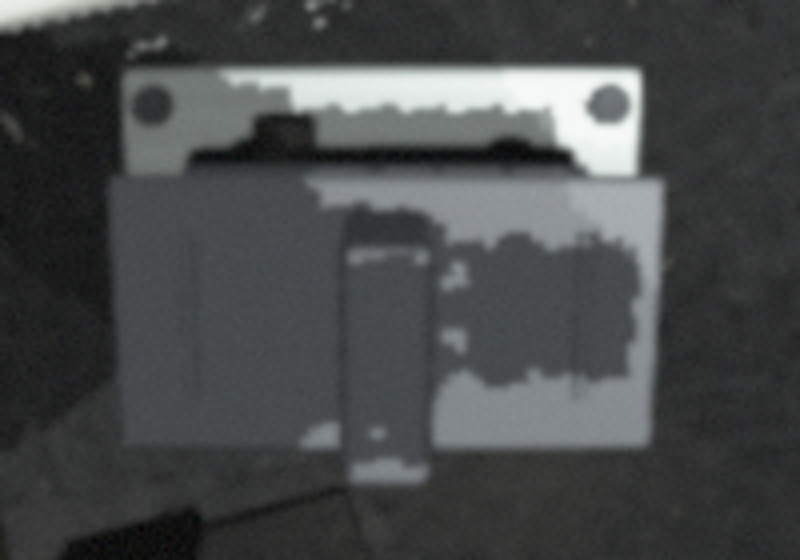

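Cover lies square on the box; corners in the crop at (110,180), (664,180), (650,445), (125,445). Checking height and centring.

```bash
python3 - <<'E'
from h import *
import pickle
c,s=pickle.load(open('w5.pkl','rb'))
for z in (.070,.074):
    P=np.array([onz(c,(230+u/4,165+v/4),z,True) for u,v in [(110,180),(664,180),(650,445),(125,445)]])
    print(z,P.mean(0),[np.linalg.norm(P[i]-P[(i+1)%4]).round(4) for i in range(4)])
E
```

```text
0.07 [0.41358629 0.29946875 0.07      ] [np.float64(0.0938), np.float64(0.0488), np.float64(0.0943), np.float64(0.0487)]
0.074 [0.4122467  0.29967989 0.074     ] [np.float64(0.0922), np.float64(0.048), np.float64(0.0927), np.float64(0.0479)]
```

```bash
python3 -c "
from station import ctrl
print(ctrl.job_done())"
```

```text
the job is handed in; nothing more can be done
None
```

I pressed the cover onto the fuse box until it snapped and sat flush, let go, and handed the job in at about 23 s. The highest force I read was 17.5 N; the final picture shows the cover level and centred within about 1.5 mm, though it can't show the noses under their catches (I inferred that from the force drop), and no verdict came back.

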